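# Set a block under the indicator behind the sliding guard

### The job

At the gauging station, squeeze the guard's handle to draw its bolt and slide the clear guard all the way open. Gently push the aluminium block back until it lies flush along the low back fence and slide it along the fence so that its red mark sits right under the indicator's tip. Then slide the guard fully shut with its bolt sprung home in the keeper, without touching the indicator or disturbing the things lying around the station.

Things in the scene. Friction and masses are not known exactly. Their poses are not given: they have to be found in the camera images.
- station: Fixed gauging station, 230 (x) x 610 mm (y -370..+240), 95 high. Origin on the table; +y along the track, +x to the back. y -370..-145: grey cabinet, top 85 high; y -145..+105: work chamber under the guard, floor 15 mm high, clear walls inside at x = +-105; y +105..+240: measuring bay, open to the chamber, fixed clear cover at 85-89 mm. Rails at x = +-110, tops 95.
- fence: Low steel back fence in the chamber, 320 mm along y, only 10 mm high, 12 mm thick. Origin on its front face at the chamber floor; +x points into the fence, +y along it. Fingers can pass over it.
- guard (a joint): The sliding guard, a clear panel 205 x 236 mm in the plane of the station's top (90 to 94 mm above the table). 0 = shut over the chamber; it opens along the station's -y, up to 0.22 m = fully open. Stiff to slide (a few newtons) and stays where it is left.
- guard_grip (a point): Grip point of the guard's handle, 122 mm above the table, moves with the guard. Two upright bars, 70 mm long (y), tops 137 mm above the table: fixed black one, outer face 21 mm to +x; sprung orange paddle, outer face 31 mm to -x (21 squeezed). Pinch along x from above with 8 to 20 N or more. The bolt rod under the paddle, top 103 mm above the table, runs to the front rail: stay above it.
- latch (a joint): Travel of the orange paddle and its bolt: 0 = let go, bolt out; 0.010 m = fully squeezed. The bolt is clear of the keeper above about 0.008. It catches in the yellow keeper on the front rail when the guard is shut, and hits the keeper from outside if it is out while the guard is being shut.
- block: Loose aluminium guide block, 40 (x) x 160 (y) x 36 mm (z), about 0.5 kg, on the chamber floor. Origin at the centre of its underside.
- mark (a point): Centre of the red dot (10 mm across, white rim) on the block's top face, on its centreline, 55 mm from the block's centre towards its +y end.
- indicator: Dial indicator on a 330 mm column standing on the measuring bay, fixed to the station. Same origin and axes as the station. The dial and stem are within 27 mm of the tip in y and stand 85 to 200 mm above the table; do not touch.
- tip (a point): Lowest point of the red stylus ball of the indicator, fixed, 58 mm above the table (7 mm above the block's top) and 20 mm in front of the fence's face.
- spindle: Bystander: turned steel spindle standing upright behind the station, 44 mm across, 110 mm high. Origin at its foot.
- oil: Bystander: white bottle with red cap, 56 mm across, 130 mm high, behind the station. Origin at its foot.
- ring_gauge: Bystander: dark steel ring lying behind the station, 76 mm across, 22 mm high. Origin at its underside.

How it is judged:
By the outcome, as a careful person would: the job done as asked, in the order asked, and still so for the second after the job is handed in, with the robot touching nothing.
It also fails if it takes over 72 s, if anything falls off the work surface, if the arm or the gripper's body presses on something with over 40 N, if the wrist force passes 120 N, or if a joint passes its speed limit or range.

### The arm

A 6-joint arm with a two-finger parallel gripper is mounted at the origin on the work surface. World frame = base frame: x ahead of the robot, y to its left, z up, the work surface at z = 0. Lengths are in m, angles in rad, forces in N, time in s.
With the tool pointing down it reaches from about 0.35 to 0.775 m from the base axis. Payload 5.5 kg.
Tool frame: the origin (TCP) lies midway between the tips of the shut fingers; the grasp point (between the pads) lies 19 mm behind it; z points along the fingers, y is the line along which they close (so a half turn about z gives the same grasp; the last joint's range is limited). The gripper opens to 85 mm and grips with 20 to 120 N. Pads are 22 mm wide; open, the fingers measure 114 mm over their backs; the gripper's body (76 mm by 85 mm) begins 54 mm behind the grasp point. The pads swing forward as they close: fully open they stand 13 mm farther back than shut.
Start: joints at [-1.363, 0.313, 0.046, 1.304, 0, 1.431], TCP at [0.196, -0.541, 0.231] pointing down, gripper open.
Joint ranges: [-2.76, 2.76], [-0.86, 1.69], [-1.03, 1.26], [-2.2, 2.34], [-1.47, 1.5], [-3.14, 3.14]. Speed limits (rad/s): [2.57, 2.57, 3.14, 3.14, 3.14, 3.14].

### API

Orientations are given as a unit quaternion [w, x, y, z].
In Python, from workcell import get_state, read_camera, camera_info, hand_in, recognise gives the robot as it stands.
- The arm moves only by the tool arm_command, never from a script. Its argument "moves" is one flat list of numbers, 7 for each row, row after row: the opening, from -1 (shut) to 1 (fully open), then the shift along the tool's x, y, z in mm, then the turn, a rotation vector about the tool's x, y, z in rad. A call has 1 to 8 rows; each row shifts and turns the commanded pose from where the row before left it, along the tool's axes as they then stand; what a row does not reach is not made up. A row lasts 1/8 s, in which the tool goes at most 62.5 mm and 10.7 degrees, less where a joint would pass 70% of its speed; a pose out of reach is approached as far as the arm can. A call with a gripper value outside its range is refused whole. The fingers move at their own pace and stop on an object; "newtons" is the grip in N (left out, the last holds). Time passes only in rows, so rows that do not move let the fingers close. It gives the time, the measured TCP pose, the force, the opening and the grip force at its end, in the units of the state.
- get_state(): the state, without advancing time (a new reading comes with each control period).
- read_camera(name): name is "scene" or "top" or "wrist"; returns (picture, depth): 400x640x3 uint8, blue, green, red; 400x640 float32, m along the optical axis (not along the pixel's ray), 0 where there is no reading.
- camera_info(name): a dict with "fovy" (degrees; the focal length in pixels is half the picture's height over the tangent of half this angle, whatever the lens; pixels are square), "cx", "cy" (the principal point, pixels), "eye" and "orientation" of the camera in the world; the wrist camera has in their place "tool_from_camera" (4x4, takes a point from camera to tool coordinates, whose origin is the TCP and whose axes are the flange's). Camera axes: x right, y down, z forward; pixel columns grow to the right and rows downward; lengths in m; the calibration is good to about 2 mm. A picture is of the moment at which its call begins: read the wrist's pose just before it. camera_info takes no time and is no camera call.
- hand_in(): hands the job in; it is judged then, once.
Trained networks look in the newest picture that a camera, given by its name, has taken for a name from the list of things; names that differ only in an ending like _2 or _b are one class to them, and where a whole thing is asked for, a point or a joint stands for the part that bears it (a point fixed in the world has none). Each returns a list of dicts, best first, with "confidence" (0 to 1); they miss things now and then, are a little off and sometimes report something else, mostly with a low value. They report only what shows in the picture. A call takes as long as a camera call.
- recognise(camera, label): "point" ([column, row] in pixels, amid what is visible of it).
The state is a dict: "clock": time; "joint_pos": joint angles; "qvel": joint speeds; "tau": joint torques, N m; "tcp_pos": TCP position; "orientation": TCP orientation; "wrist_force": force on the tool from outside, world axes, zero at the start; "ft_torque": the same for the moment, N m; "finger_gap": finger opening in m; "grip_force": force on a finger pad.
Only numpy, scipy, OpenCV 4.12 (cv2) and the standard library are available. Lean on these libraries where they do the work, as an engineer would, in place of code of your own. Each camera call takes 0.05 s, during which the arm holds its last target. There are 200 camera calls.

## Working session

There is one attempt and no reset: what is moved stays moved. The work goes in short steps, Python scripts to look and compute and a tool call to move; the robot and the scene stay as the last step left them, time stands still between calls to the robot, and variables do not carry over. Pictures are saved under pics/ and viewed, at most 10 in all, crops included, and the job is handed in when it is done.

Besides the shell and the picture viewer there is one more tool, called after ">>>" in YAML: its name, and indented under it one key for each argument. arm_command: Moves the arm, as the interface text tells. Its arguments: {"type":"object","properties":{"moves":{"type":"array"},"newtons":{"type":"number"}},"required":["moves"]}

```bash
mkdir -p pics
cat > h.py <<'E'
import numpy as np, cv2
from scipy.spatial.transform import Rotation as R
from workcell import *
def q2R(q): return R.from_quat([q[1],q[2],q[3],q[0]]).as_matrix()
def cam(name):
    s=get_state(); im,d=read_camera(name); c=camera_info(name)
    f=200/np.tan(np.radians(c["fovy"])/2)
    if name=="wrist":
        T=np.eye(4);T[:3,:3]=q2R(s["orientation"]);T[:3,3]=s["tcp_pos"]
        T=T@np.array(c["tool_from_camera"])
    else:
        T=np.eye(4)
        o=np.array(c["orientation"]); T[:3,:3]=q2R(o) if o.size==4 else o.reshape(3,3)
        T[:3,3]=c["eye"]
    return im,d,(f,c["cx"],c["cy"],T)
def ray(p,K):
    f,cx,cy,T=K; return T[:3,:3]@np.array([(p[0]-cx)/f,(p[1]-cy)/f,1.]),T[:3,3]
def atz(p,K,z):
    r,e=ray(p,K); return e+r*(z-e[2])/r[2]
def atd(p,K,d):
    r,e=ray(p,K); u,v=int(round(p[0])),int(round(p[1])); w=d[max(v-1,0):v+2,max(u-1,0):u+2]; w=w[w>0]
    return e+r*np.median(w) if w.size else None
def proj(P,K):
    f,cx,cy,T=K; c=T[:3,:3].T@(np.array(P)-T[:3,3]); return np.array([f*c[0]/c[2]+cx,f*c[1]/c[2]+cy])
E
python3 - <<'E'
from h import *
np.set_printoptions(precision=4,suppress=True)
s=get_state();print(s["clock"],s["tcp_pos"],s["orientation"])
for n in("top","scene"):
    im,d,K=cam(n); cv2.imwrite(f"pics/{n}0.png",im); print(n,K)
    for l in("station","fence","guard","guard_grip","latch","block","mark","indicator","tip","spindle","oil","ring_gauge"):
        for r in recognise(n,l)[:2]:
            print(l,np.round(r["point"],1),round(r["confidence"],2),atd(r["point"],K,d))
E
```

```text
0.0 [ 0.1959 -0.54    0.2304] [-0.0009  0.9849  0.173  -0.    ]
top (np.float64(371.35999820243325), 319.2204973890133, 199.4140912126615, array([[ 0.0102, -0.9976,  0.0683,  0.5839],
       [-0.9993, -0.0127, -0.0363,  0.0175],
       [ 0.0371, -0.0679, -0.997 ,  0.7825],
       [ 0.    ,  0.    ,  0.    ,  1.    ]]))
station [316.4 272.3] 0.93 [ 0.4972 -0.0037  0.0957]
guard [308.6 273.7] 0.83 [0.4945 0.0105 0.0952]
latch [303.4 290.7] 0.55 [0.4712 0.0195 0.1376]
indicator [165.8 231.9] 0.89 [0.5716 0.2172 0.2409]
tip [164.5 228.5] 0.91 [0.5764 0.2182 0.2436]
spindle [414.1 179.8] 0.82 [ 0.6729 -0.1921  0.0737]
oil [265.2 172.6] 0.95 [0.6761 0.0905 0.1204]
ring_gauge [370.7 177. ] 0.63 [ 0.6869 -0.1205 -0.0006]
scene (np.float64(448.35837319848775), 320.41347992026067, 199.99224147273134, array([[ 0.8469,  0.2854, -0.4487,  1.0503],
       [ 0.5313, -0.417 ,  0.7374, -0.6657],
       [ 0.0234, -0.8629, -0.5048,  0.5908],
       [ 0.    ,  0.    ,  0.    ,  1.    ]]))
station [227.9 230.9] 0.6 [ 0.5138 -0.1335  0.0851]
fence [298.7 278.2] 0.28 [ 0.6565 -0.0939  0.0033]
guard [265.1 194.3] 0.66 [ 0.5157 -0.0157  0.114 ]
guard_grip [264.  196.8] 0.6 [ 0.5151 -0.019   0.1092]
latch [257.3 181. ] 0.75 [0.4793 0.0039 0.1267]
block [236.6 226.2] 0.43 [ 0.4675 -0.0599  0.0384]
mark [241.4 229.8] 0.65 [ 0.484  -0.0632  0.037 ]
mark [346.4 130.6] 0.32 [0.5796 0.2174 0.1985]
indicator [346.3 127.3] 0.81 [0.5793 0.2166 0.207 ]
tip [350.9 129.9] 0.85 [0.5926 0.2151 0.204 ]
tip [242.8 227.2] 0.63 [ 0.4835 -0.0576  0.0405]
spindle [269.3 296.1] 0.87 [ 0.6805 -0.217   0.0619]
oil [356.2 216.3] 0.91 [0.6956 0.0658 0.0796]
ring_gauge [300.1 287.4] 0.77 [ 0.6856 -0.1316  0.0211]
```

```bash
python3 -c "
import cv2
a=cv2.imread('pics/top0.png');cv2.imwrite('pics/top0c.png',cv2.resize(a[140:370,120:480],None,fx=2.2,fy=2.2))
a=cv2.imread('pics/scene0.png');cv2.imwrite('pics/scene0c.png',cv2.resize(a[70:330,100:420],None,fx=2.3,fy=2.3))"
```

```text
(no output)
```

View pics/top0c.png

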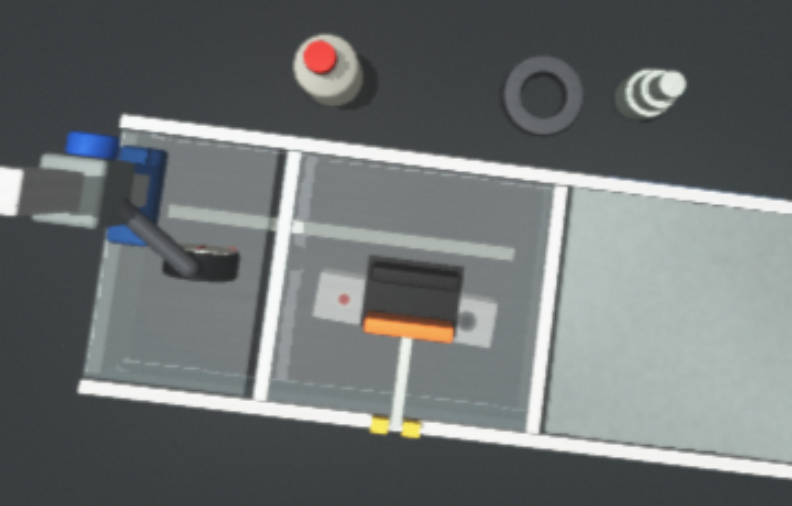

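View pics/scene0c.png

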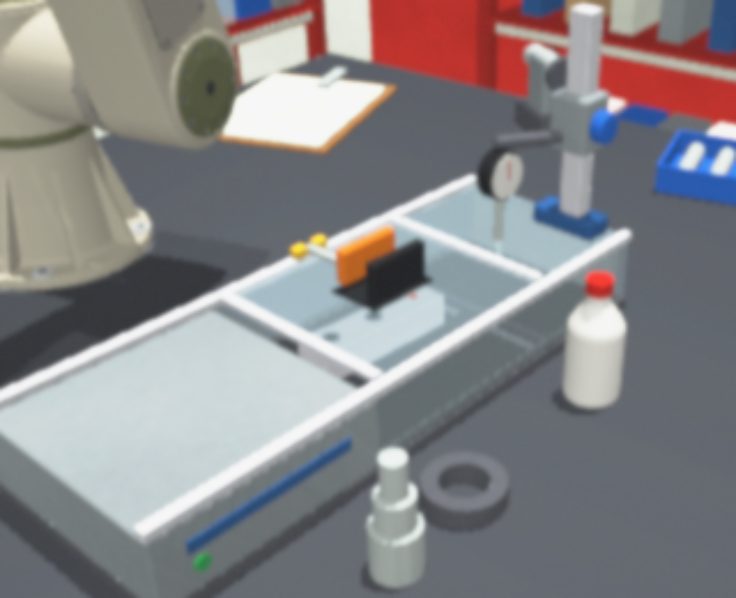

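The top crop shows the guard shut, with its handle at about (413,300), the bolt rod running down to the yellow keeper at about (395,427), the block under the handle with its mark at (344,299), and the fence running from (170,212) to (513,254). The scene crop shows the stylus at about (498,240). Next I fit the station pose.

Run:
```python
from h import *
np.set_printoptions(precision=4,suppress=True)
im,d,K=cam("top"); t=lambda u,v:(u/2.2+120-.27,v/2.2+140-.27)
# rail outer edge points (row found by brightness along columns) z=.095
g=im.min(2).astype(float)
B=[];F=[]
for u in list(range(190,470,6)):
    col=g[:,u]
    vb=int(t(0,115+(u-175.5)*88/670*2.2)[1]); vf=int(t(0,387+(u-157)*2.2*88/670)[1])
    for v0,L,sg in((vb,B,1),(vf,F,-1)):
        w=col[v0-9:v0+10]; dd=np.diff(w)*sg
        k=dd.argmax(); L.append(atz((u,v0-9+k+.5),K,.095))
B=np.array(B);F=np.array(F)
def fit(P):
    p=np.polyfit(P[:,1],P[:,0],1)
    for _ in range(4):
        r=abs(np.polyval(p,P[:,1])-P[:,0]); m=r<max(.0015,np.median(r)*2); p=np.polyfit(P[m,1],P[m,0],1)
    return p,m.sum()
pb,nb=fit(B);pf,nf=fit(F);print(pb,nb,pf,nf,"width",(pb[1]-pf[1])/np.hypot(1,pb[0]))
sl=(pb[0]+pf[0])/2; yaw=-np.arctan(sl); ey=np.array([-np.sin(yaw),np.cos(yaw)]); ex=np.array([np.cos(yaw),np.sin(yaw)])
mid=np.array([(pb[1]+pf[1])/2,0])
cl=np.array([atz(t(122,117),K,.095)[:2],atz(t(81,385),K,.095)[:2]]); print("left corners along ey",(cl-mid)@ey)
y0=((cl-mid)@ey).mean()-.240
O=mid+ey*y0; print("yaw",np.degrees(yaw),"O",O)
S=lambda P:np.array([(P[:2]-O)@ex,(P[:2]-O)@ey,P[2]])
for n,u,v,z in(("gbarL",290,152,.094),("gbarL2",257,400,.094),("gbarR",568,187,.094),("mark",344,299,.051),("hole",467,322,.051),("blkTL",320,271,.051),("blkBR",493,346,.051),("fenceL",170,212-5,.025),("fenceR",513,254-5,.025),("fenceLf",170,217,.025),("fenceRf",513,259,.025),("keepL",380,426,.1),("keepR",411,430,.1)):
    print(n,S(atz(t(u,v),K,z)))
m=(d>0)
ys,xs=np.mgrid[0:400,0:640]
f,cx,cy,T=K
P=np.stack([(xs-cx)/f*d,(ys-cy)/f*d,d],-1)@T[:3,:3].T+T[:3,3]
reg=(P[...,2]>.125)&(P[...,2]<.145)&m&(xs>270)&(xs<345)&(ys>250)&(ys<300)
h=im.astype(int); org=reg&(h[...,2]>h[...,0]+80); 
for n,k in(("orange",org),("black",reg&~org)):
    Q=np.array([S(p) for p in P[k]]); print(n,len(Q),np.percentile(Q,[5,50,95],axis=0))
im,d,K=cam("scene")
tp=(498/2.3+100,240/2.3+70); print("tip",S(atz(tp,K,.06)))
for l in("tip","mark"): pass
c=cv2.resize(im[120:200,280:380],None,fx=6,fy=6,interpolation=cv2.INTER_CUBIC); cv2.imwrite("pics/tip.png",c)
np.savez("st.npz",O=O,ex=ex,ey=ey)
```

```text
[0.1178 0.6116] 47 [0.1181 0.3809] 45 width 0.22908523250991564
left corners along ey [0.2718 0.2709]
yaw -6.729343549290917 O [0.4999 0.0311]
gbarL [0.1013 0.0986 0.094 ]
gbarL2 [-0.1037  0.0969  0.094 ]
gbarR [ 0.1021 -0.1375  0.094 ]
mark [-0.02    0.0399  0.051 ]
hole [-0.0267 -0.0705  0.051 ]
blkTL [0.0016 0.0642 0.051 ]
blkBR [-0.0447 -0.096   0.051 ]
fenceL [0.0392 0.2098 0.025 ]
fenceR [ 0.0405 -0.1068  0.025 ]
fenceLf [0.0302 0.2084 0.025 ]
fenceRf [ 0.0315 -0.1079  0.025 ]
keepL [-0.1109 -0.0059  0.1   ]
keepR [-0.1111 -0.0314  0.1   ]
orange 304 [[-0.0303 -0.0488  0.1343]
 [-0.0245 -0.018   0.1372]
 [-0.0192  0.0125  0.139 ]]
black 324 [[-0.019  -0.0498  0.1273]
 [ 0.0152 -0.0184  0.1372]
 [ 0.0207  0.0131  0.139 ]]
tip [-0.0216  0.1834  0.06  ]
```

View pics/tip.png

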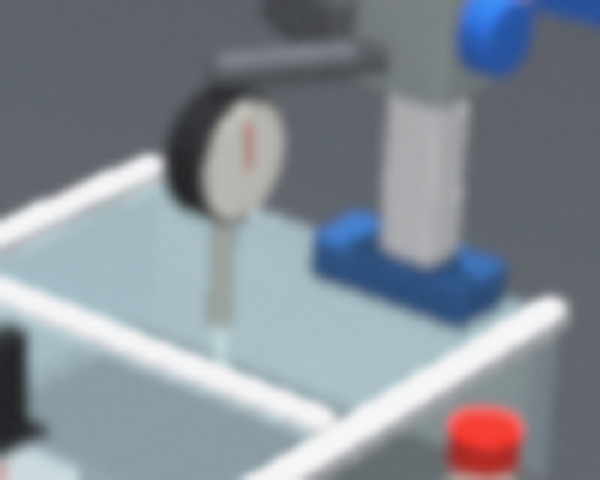

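```bash
cat > plan.py <<'E'
from h import *
import sys
z=np.load("st.npz");O,ex,ey=z["O"],z["ex"],z["ey"]; Y=np.degrees(np.arctan2(ex[1],ex[0]))
S=lambda P:np.array([(P[:2]-O)@ex,(P[:2]-O)@ey,P[2]])
W=lambda s:np.r_[O+ex*s[0]+ey*s[1],s[2]]
def plan(wps):
    """wps: station x,y,z (mm), station yaw of tool x (deg), rows"""
    s=get_state();p=np.array(s["tcp_pos"]);M=q2R(s["orientation"])
    print("now station mm",np.round(S(p)*1000,1),"yaw",round(np.degrees(np.arctan2(M[1,0],M[0,0]))-Y,2),"tilt",np.round(M[:2,2],4),"F",np.round(s["wrist_force"],1),"gap",s["finger_gap"],"t",s["clock"])
    for x,y,zz,yaw,n in wps:
        a=np.radians(yaw+Y); G=np.array([[np.cos(a),np.sin(a),0],[np.sin(a),-np.cos(a),0],[0,0,-1.]])
        t=W(np.array([x,y,zz])/1000); rv=R.from_matrix(M.T@G).as_rotvec(); dp=(t-p)/n
        for i in range(n):
            sh=M.T@dp*1000
            print(np.round(sh,1).tolist(),np.round(rv/n,4).tolist()); M=M@R.from_rotvec(rv/n).as_matrix()
        p=t;M=G
E
python3 - <<'E'
from plan import *
plan([(0,-18,230,90,11)])
im,d,K=cam("scene"); r,e=ray((316.6,179.2),K)
for x in(.008,.011,.014):
    q=S(e); q2=S(e+r); k=(x-q[0])/(q2[0]-q[0]); print(q+(q2-q)*k)
E
```

```text
now station mm [-234.8 -603.4  231.3] yaw 26.66 tilt [ 0.     -0.0001] F [ 0.2  1.2 -0.7] gap 0.08496194290329408 t 1.4
[43.0, -38.0, 0.1] [0.0, 0.0, -0.1005]
[46.6, -33.5, 0.1] [0.0, 0.0, -0.1005]
[49.7, -28.6, 0.1] [0.0, 0.0, -0.1005]
[52.3, -23.5, 0.1] [0.0, 0.0, -0.1005]
[54.4, -18.1, 0.1] [0.0, 0.0, -0.1005]
[55.9, -12.6, 0.1] [0.0, 0.0, -0.1005]
[56.9, -6.9, 0.1] [0.0, 0.0, -0.1005]
[57.3, -1.2, 0.1] [0.0, 0.0, -0.1005]
[57.2, 4.6, 0.1] [0.0, 0.0, -0.1005]
[56.4, 10.3, 0.1] [0.0, 0.0, -0.1005]
[55.1, 15.9, 0.1] [0.0, 0.0, -0.1005]
[0.008      0.14713962 0.07032588]
[0.011      0.14339245 0.07284348]
[0.014      0.13964529 0.07536108]
```

>>> arm_command:
  moves: [1, 43, -38, 0, 0, 0, -0.1005, 1, 46.6, -33.5, 0, 0, 0, -0.1005, 1, 49.7, -28.6, 0, 0, 0, -0.1005, 1, 52.3, -23.5, 0, 0, 0, -0.1005, 1, 54.4, -18.1, 0, 0, 0, -0.1005, 1, 55.9, -12.6, 0, 0, 0, -0.1005, 1, 56.9, -6.9, 0, 0, 0, -0.1005, 1, 57.3, -1.2, 0, 0, 0, -0.1005]

```text
clock: 2.45
tcp_pos: [0.4164, -0.1363, 0.2316]
orientation: [0.001, 0.838, 0.546, 0.0]
wrist_force: [0.6, -0.2, -0.4]
finger_gap: 0.0856
grip_force: 0.0
```

>>> arm_command:
  moves: [1, 57.2, 4.6, 0, 0, 0, -0.1005, 1, 56.4, 10.3, 0, 0, 0, -0.1005, 1, 55.1, 15.9, 0, 0, 0, -0.1005, 1, 0, 0, 0, 0, 0, 0, 1, 0, 0, 0, 0, 0, 0]
  newtons: 30

```text
clock: 3.08
tcp_pos: [0.4977, 0.0134, 0.2311]
orientation: [-0.0, 0.747, 0.665, -0.0]
wrist_force: [0.2, -0.2, 0.0]
finger_gap: 0.0856
grip_force: 0.0
```

Run:
```python
from plan import *
np.set_printoptions(precision=4,suppress=True)
plan([(0,-18,108,90,4)])
im,d,K=cam("wrist"); cv2.imwrite("pics/w1.png",im)
f,cx,cy,T=K; ys,xs=np.mgrid[0:400,0:640]
P=np.stack([(xs-cx)/f*d,(ys-cy)/f*d,d],-1)@T[:3,:3].T+T[:3,3]
reg=(P[...,2]>.13)&(P[...,2]<.145)&(d>0)
h=im.astype(int); org=reg&(h[...,2]>h[...,0]+60)
for n,k in(("orange",org),("black",reg&~org&(h.max(2)<90))):
    Q=np.array([S(p) for p in P[k]]); print(n,len(Q),np.percentile(Q,[3,50,97],axis=0) if len(Q) else "")
```

```text
now station mm [ -0.1 -17.9 231.1] yaw 90.03 tilt [-0.0006 -0.0004] F [ 0.2 -0.2  0. ] gap 0.08564577666895734 t 3.075
[-0.0, 0.0, 30.8] [-0.0001, 0.0001, 0.0001]
[-0.0, 0.0, 30.8] [-0.0001, 0.0001, 0.0001]
[-0.0, 0.0, 30.8] [-0.0001, 0.0001, 0.0001]
[-0.0, 0.0, 30.8] [-0.0001, 0.0001, 0.0001]
orange 2434 [[-0.0292 -0.0475  0.1301]
 [-0.0208  0.0015  0.1386]
 [ 0.1894  0.0905  0.1402]]
black 1681 [[ 0.0101 -0.0486  0.1361]
 [ 0.0157 -0.0137  0.139 ]
 [ 0.0215  0.017   0.1404]]
```

View pics/w1.png

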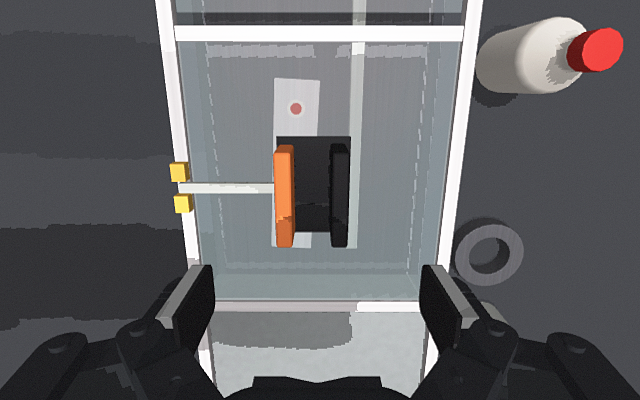

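The wrist view shows the handle centred at about (312,195) between the fingers, the keeper at (181,188), and the red mark at (296,109). I'm going down to the handle now.

>>> arm_command:
  moves: [1, 0, 0, 31, 0, 0, 0, 1, 0, 0, 31, 0, 0, 0, 1, 0, 0, 31, 0, 0, 0, 1, 0, 0, 30, 0, 0, 0, 1, 0, 0, 0, 0, 0, 0]

```text
clock: 3.75
tcp_pos: [0.4955, 0.0119, 0.1065]
orientation: [-0.002, 0.748, 0.663, -0.002]
wrist_force: [-0.8, 0.1, 0.0]
finger_gap: 0.0856
grip_force: 0.0
```

>>> arm_command:
  moves: [-1, 0, 0, 0, 0, 0, 0, -1, 0, 0, 0, 0, 0, 0, -1, 0, 0, 0, 0, 0, 0, -1, 0, 0, 0, 0, 0, 0, -1, 0, 0, 0, 0, 0, 0, -1, 0, 0, 0, 0, 0, 0]
  newtons: 40

```text
clock: 4.5
tcp_pos: [0.499, 0.0127, 0.1105]
orientation: [0.001, 0.748, 0.664, 0.001]
wrist_force: [-0.2, -1.2, 6.2]
finger_gap: 0.041
grip_force: 43.8
```

>>> arm_command:
  moves: [-1, -4, 0, -2, 0, 0, 0, -1, -16, 0, 0, 0, 0, 0, -1, -30, 0, 0, 0, 0, 0, -1, -35, 0, 0, 0, 0, 0, -1, -35, 0, 0, 0, 0, 0, -1, -35, 0, 0, 0, 0, 0, -1, -30, 0, 0, 0, 0, 0, -1, -20, 0, 0, 0, 0, 0]

```text
clock: 5.5
tcp_pos: [0.4748, -0.1914, 0.1106]
orientation: [0.0, 0.747, 0.664, 0.001]
wrist_force: [8.0, 4.2, -5.7]
finger_gap: 0.041
grip_force: 44.7
```

>>> arm_command:
  moves: [-1, -8, 0, 0, 0, 0, 0, -1, -5, 0, 0, 0, 0, 0, -1, -3, 0, 0, 0, 0, 0, -1, -2, 0, 0, 0, 0, 0, -1, 0, 0, 0, 0, 0, 0]

```text
clock: 6.12
tcp_pos: [0.4731, -0.2059, 0.1106]
orientation: [-0.001, 0.747, 0.665, 0.003]
wrist_force: [7.8, 9.7, -3.4]
finger_gap: 0.0407
grip_force: 45.1
```

```bash
python3 -c "
from plan import *
plan([])"
```

```text
now station mm [   1.1 -238.5  110.6] yaw 90.13 tilt [0.0029 0.0048] F [ 7.8  9.7 -3.4] gap 0.04068334866763811 t 6.125
```

>>> arm_command:
  moves: [-1, -2, 0, 0, 0, 0, 0, -1, -1, 0, 0, 0, 0, 0, -1, 0, 0, 0, 0, 0, 0]

```text
clock: 6.5
tcp_pos: [0.4731, -0.2059, 0.1106]
orientation: [-0.002, 0.746, 0.666, 0.005]
wrist_force: [9.5, 18.9, -1.7]
finger_gap: 0.0407
grip_force: 45.4
```

>>> arm_command:
  moves: [-1, 2, 0, 0, 0, 0, 0, 1, 1, 0, 0, 0, 0, 0, 1, 0, 0, 0, 0, 0, 0, 1, 0, 0, 0, 0, 0, 0, 1, 0, 0, 0, 0, 0, 0, 1, 0, 0, 0, 0, 0, 0]

```text
clock: 7.25
tcp_pos: [0.4721, -0.2086, 0.1106]
orientation: [0.0, 0.748, 0.664, 0.0]
wrist_force: [-0.1, 0.2, 0.5]
finger_gap: 0.0854
grip_force: 0.0
```

>>> arm_command:
  moves: [1, 0, 0, -30, 0, 0, 0, 1, 0, 0, -30, 0, 0, 0, 1, 0, 0, -30, 0, 0, 0, 1, 50, 0, -30, 0, 0, 0, 1, 55, 0, 0, 0, 0, 0, 1, 50, 0, 0, 0, 0, 0, 1, 20, 0, 0, 0, 0, 0, 1, 0, 0, 0, 0, 0, 0]

```text
clock: 8.25
tcp_pos: [0.4924, -0.0332, 0.2304]
orientation: [0.0, 0.746, 0.665, 0.0]
wrist_force: [0.2, -0.4, 0.1]
finger_gap: 0.0853
grip_force: 0.0
```

Run:
```python
from plan import *
np.set_printoptions(precision=4,suppress=True)
plan([])
im,d,K=cam("wrist"); cv2.imwrite("pics/w2.png",im)
for l in("mark","tip","block","fence","guard_grip"):
    for r in recognise("wrist",l)[:2]: print(l,np.round(r["point"],1),round(r["confidence"],2),[S(atz(r["point"],K,z)) for z in(.025,.051,.061)])
```

```text
now station mm [  0.1 -64.8 230.4] yaw 90.16 tilt [ 0.0003 -0.0002] F [ 0.2 -0.4  0.1] gap 0.085256463139479 t 8.25
mark [289.6 103.1] 0.69 [array([-0.0257, -0.0022,  0.025 ]), array([-0.0238, -0.001 ,  0.051 ]), array([-0.023 , -0.0006,  0.061 ])]
block [295.  105.2] 0.66 [array([-0.0206, -0.0041,  0.025 ]), array([-0.0191, -0.0028,  0.051 ]), array([-0.0185, -0.0023,  0.061 ])]
fence [355.9  97.8] 0.92 [array([0.037 , 0.0027, 0.025 ]), array([0.0342, 0.0035, 0.051 ]), array([0.0332, 0.0039, 0.061 ])]
guard_grip [315.9 313.8] 0.59 [array([-0.0005, -0.2361,  0.025 ]), array([-0.0005, -0.2174,  0.051 ]), array([-0.0005, -0.2103,  0.061 ])]
```

View pics/w2.png

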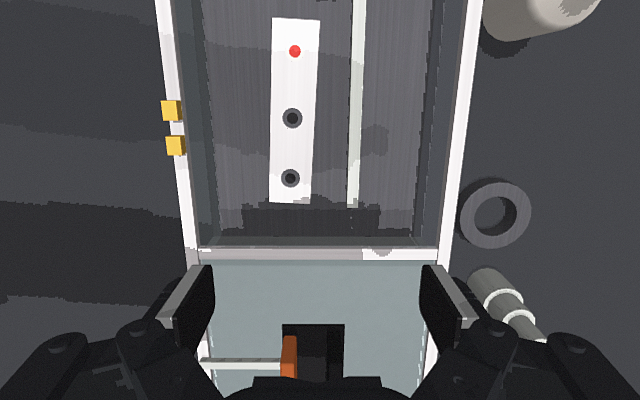

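The guard is open and the whole block is in view: corners (272,18), (319,21), (309,204) and (269,201), mark at (294,51). The fence's front edge runs from (353,0) to (347,207).

Run:
```python
from plan import *
np.set_printoptions(precision=1,suppress=True)
im,d,K=cam("wrist")
for n,p,z in(("TL",(272,18),.051),("TR",(319,21),.051),("BR",(309,204),.051),("BL",(269,201),.051),("mark",(294.5,51),.051),("h1",(292,118),.051),("h2",(290,178),.051),("f1",(353,0),.025),("f2",(347,207),.025),("fm",(350,100),.025)):
    print(n,S(atz(p,K,z))*1000)
plan([(-70,-20,230,180,9),(-70,-20,60,180,4)])
```

```text
TL [-36.   64.2  51. ]
TR [ 2.5 61.9 51. ]
BR [ -7.2 -96.5  51. ]
BL [-45.4 -93.3  51. ]
mark [-18.1  39.1  51. ]
h1 [-21.6 -15.9  51. ]
h2 [-24.7 -70.8  51. ]
f1 [32.3 82.4 25. ]
f2 [  31.5 -108.6   25. ]
fm [31.9 -1.7 25. ]
now station mm [  0.2 -66.9 230.2] yaw 89.91 tilt [-0. -0.] F [-0.   0.6  0.9] gap 0.08556914791146687 t 8.6
[5.2, -7.8, 0.0] [-0.0, 0.0, -0.1747]
[6.5, -6.8, 0.0] [-0.0, 0.0, -0.1747]
[7.6, -5.6, 0.0] [-0.0, 0.0, -0.1747]
[8.4, -4.2, 0.0] [-0.0, 0.0, -0.1747]
[9.0, -2.6, 0.0] [-0.0, 0.0, -0.1747]
[9.3, -1.0, 0.0] [-0.0, 0.0, -0.1747]
[9.4, 0.6, 0.0] [-0.0, 0.0, -0.1747]
[9.1, 2.2, 0.0] [-0.0, 0.0, -0.1747]
[8.6, 3.8, 0.0] [-0.0, 0.0, -0.1747]
[0.0, 0.0, 42.5] [0.0, 0.0, 0.0]
[0.0, 0.0, 42.5] [0.0, 0.0, 0.0]
[0.0, 0.0, 42.5] [0.0, 0.0, 0.0]
[0.0, 0.0, 42.5] [0.0, 0.0, 0.0]
```

>>> arm_command:
  moves: [-1, 25, -36, 0, 0, 0, 0, -1, 26, -36, 0, 0, 0, 0, -1, 0, 0, 40, 0, 0, 0, -1, 0, 0, 40, 0, 0, 0, -1, 0, 0, 20, 0, 0, 0, -1, 0, 0, 0, 0, 0, 0]
  newtons: 30

```text
clock: 9.35
tcp_pos: [0.4254, 0.0243, 0.129]
orientation: [-0.001, 0.748, 0.664, -0.001]
wrist_force: [0.5, -0.0, 0.5]
finger_gap: 0.0
grip_force: 0.0
```

```bash
python3 -c "
from plan import *
plan([])"
```

```text
now station mm [-73.2 -15.4 129. ] yaw 89.95 tilt [-0.0034  0.0003] F [ 0.5 -0.   0.5] gap 1.1197351668534343e-05 t 9.35
```

>>> arm_command:
  moves: [-1, 0, 0, 25, 0, 0, 0, -1, 0, 0, 25, 0, 0, 0, -1, 0, 0, 25, 0, 0, 0, -1, 0, 0, 15, 0, 0, 0, -1, 0, 0, 8, 0, 0, 0, -1, 0, 0, 0, 0, 0, 0]

```text
clock: 10.1
tcp_pos: [0.4439, 0.0217, 0.0406]
orientation: [0.012, 0.748, 0.664, 0.01]
wrist_force: [20.6, -0.8, 20.4]
finger_gap: 0.0
grip_force: 0.9
```

>>> arm_command:
  moves: [-1, 0, 6, 0, 0, 0, 0, -1, 0, 5, 0, 0, 0, 0, -1, 0, 4, 0, 0, 0, 0, -1, 0, 4, 0, 0, 0, 0, -1, 0, 4, 0, 0, 0, 0, -1, 0, 4, 0, 0, 0, 0, -1, 0, 4, 0, 0, 0, 0, -1, 0, 4, 0, 0, 0, 0]

```text
clock: 11.1
tcp_pos: [0.4607, 0.0204, 0.0326]
orientation: [-0.001, 0.748, 0.664, -0.001]
wrist_force: [-5.7, 0.5, 4.3]
finger_gap: 0.0003
grip_force: 2.7
```

```bash
python3 -c "
from plan import *
plan([])"
```

```text
now station mm [-37.7 -15.3  32.6] yaw 89.97 tilt [-0.0022  0.    ] F [-5.7  0.5  4.3] gap 0.0003425182798135558 t 11.1
```

>>> arm_command:
  moves: [-1, 0, 3, 0, 0, 0, 0, -1, 0, 3, 0, 0, 0, 0, -1, 0, 2, 0, 0, 0, 0, -1, 0, 2, 0, 0, 0, 0, -1, 0, 2, 0, 0, 0, 0]

```text
clock: 11.72
tcp_pos: [0.4729, 0.0191, 0.0324]
orientation: [-0.0, 0.747, 0.664, -0.0]
wrist_force: [-4.6, -0.2, 4.2]
finger_gap: 0.0001
grip_force: 2.8
```

Run:
```python
from plan import *
np.set_printoptions(precision=1,suppress=True)
plan([])
im,d,K=cam("top"); cv2.imwrite("pics/t3.png",cv2.resize(im[190:320,180:380],None,fx=4,fy=4,interpolation=cv2.INTER_CUBIC))
```

```text
now station mm [-25.4 -15.1  32.4] yaw 89.99 tilt [-0.  0.] F [-4.6 -0.2  4.2] gap 9.633032933326795e-05 t 11.725
```

View pics/t3.png

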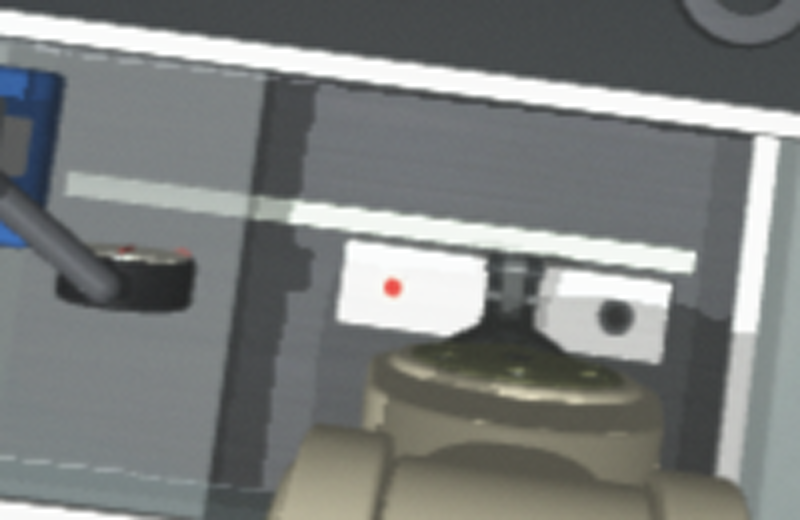

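The block is now nearly parallel to the fence with a small gap: its top edge runs from (345,242) to (670,285). I push gently on, watching the force.

>>> arm_command:
  moves: [-1, 0, 1, 0, 0, 0, 0, -1, 0, 1, 0, 0, 0, 0, -1, 0, 1, 0, 0, 0, 0, -1, 0, 0, 0, 0, 0, 0]

```text
clock: 12.28
tcp_pos: [0.4757, 0.0187, 0.0323]
orientation: [-0.0, 0.747, 0.664, -0.001]
wrist_force: [-6.4, 0.6, 4.6]
finger_gap: -0.0
grip_force: 3.1
```

>>> arm_command:
  moves: [-1, 0, 1, 0, 0, 0, 0, -1, 0, 1, 0, 0, 0, 0, -1, 0, 0, 0, 0, 0, 0]

```text
clock: 12.65
tcp_pos: [0.4759, 0.0187, 0.032]
orientation: [-0.002, 0.747, 0.664, -0.002]
wrist_force: [-10.0, -0.7, 8.0]
finger_gap: 0.0003
grip_force: 5.1
```

```bash
python3 -c "
from plan import *
plan([])"
```

```text
now station mm [-22.4 -15.2  32. ] yaw 89.99 tilt [-0.0047  0.0001] F [-10.   -0.7   8. ] gap 0.0002704734368416446 t 12.65
```

>>> arm_command:
  moves: [-1, 0, -6, 0, 0, 0, 0, -1, 0, -6, 0, 0, 0, 0, -1, 0, 0, -30, 0, 0, 0, 1, 0, 0, -40, 0, 0, 0, 1, -20, 25, -20, 0, 0, 0, 1, -20, 20, 0, 0, 0, 0, 1, 0, 0, 0, 0, 0, 0]

```text
clock: 13.52
tcp_pos: [0.5086, -0.0265, 0.1229]
orientation: [0.001, 0.748, 0.664, 0.001]
wrist_force: [-1.2, -0.4, -1.4]
finger_gap: 0.0724
grip_force: 0.0
```

Run:
```python
from plan import *
np.set_printoptions(precision=3,suppress=True)
print(np.array(camera_info("wrist")["tool_from_camera"]))
plan([])
im,d,K=cam("wrist"); cv2.imwrite("pics/w4.png",im)
```

```text
[[-0.001 -0.952 -0.305  0.078]
 [ 1.    -0.001 -0.001  0.   ]
 [ 0.    -0.305  0.952 -0.143]
 [ 0.     0.     0.     1.   ]]
now station mm [ 15.4 -56.2 122.9] yaw 89.88 tilt [ 0.003 -0.001] F [-1.2 -0.4 -1.4] gap 0.07238401432503898 t 13.525
```

View pics/w4.png

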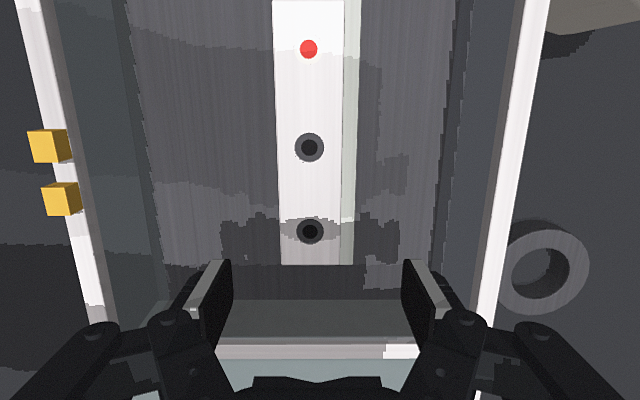

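The wrist view shows the block flush along the fence, with the mark at (308,49), the -y end edge at row 264 and the fence strip to its right. The camera stands on the +y side, so I'll turn the tool by half a turn to keep it away from the dial.

Run:
```python
from plan import *
np.set_printoptions(precision=1,suppress=True)
im,d,K=cam("wrist"); print("f",K[0])
for n,p,z in(("mark",(308.5,49),.051),("h1",(309,147.5),.051),("h2",(310,231.5),.051),("BL",(282,265),.051),("BR",(342,265),.051),("TL",(272,2),.051),("TR",(344,2),.051)):print(n,S(atz(p,K,z))*1000)
im,d,K=cam("scene")
# stem columns: rows 158..178
for v in range(156,184,3):
    row=im[v,300:335].astype(int).mean(1); print(v,row.astype(int).tolist()[8:26], atd((317,v),K,d) is not None and S(atd((317,v),K,d))*1000)
r=recognise("scene","mark");
for q in r[:2]: print(q, S(atz(q["point"],K,.051))*1000)
plan([(13,-65,123,-90,17)])
```

```text
f 354.9145167782639
mark [ 9.4 42.4 51. ]
h1 [  9.2 -12.7  51. ]
h2 [  9.3 -67.6  51. ]
BL [ -9.7 -92.   51. ]
BR [ 30.7 -92.1  51. ]
TL [-10.   65.8  51. ]
TR [28.7 65.8 51. ]
156 [186, 183, 176, 170, 159, 147, 134, 125, 130, 145, 151, 152, 157, 171, 184, 182, 176, 173] [ 19.7 132.1 142.6]
159 [187, 187, 186, 187, 186, 184, 175, 163, 158, 157, 157, 167, 178, 184, 184, 185, 184, 185] [ 13.4 140.3 129.9]
162 [187, 186, 186, 186, 186, 185, 176, 163, 159, 160, 165, 176, 185, 187, 186, 187, 186, 187] [ 12.8 141.3 121.3]
165 [187, 186, 187, 187, 186, 184, 177, 164, 159, 160, 165, 179, 185, 186, 186, 187, 187, 187] [ 13.3 140.9 113.6]
168 [186, 186, 186, 186, 185, 181, 172, 161, 158, 159, 165, 178, 185, 186, 186, 186, 187, 187] [ 13.1 141.4 105.2]
171 [186, 186, 185, 186, 186, 180, 166, 159, 159, 161, 167, 179, 185, 187, 187, 187, 186, 187] [ 13.1 141.7  96.9]
174 [184, 185, 186, 186, 185, 183, 180, 179, 180, 179, 181, 184, 186, 188, 187, 187, 186, 187] [ 14.6 140.   89.8]
177 [153, 159, 165, 168, 174, 179, 185, 194, 203, 200, 192, 188, 186, 187, 186, 187, 187, 188] [ 23.4 129.2  88.8]
180
[... 487 characters left out ...]
0, -0.0001, -0.1848]
[-0.6, -0.1, -0.1] [0.0, -0.0001, -0.1848]
[-0.6, -0.2, -0.1] [0.0, -0.0001, -0.1848]
[-0.6, -0.3, -0.1] [0.0, -0.0001, -0.1848]
[-0.5, -0.4, -0.1] [0.0, -0.0001, -0.1848]
[-0.4, -0.5, -0.1] [0.0, -0.0001, -0.1848]
[-0.3, -0.5, -0.1] [0.0, -0.0001, -0.1848]
[-0.2, -0.6, -0.1] [0.0, -0.0001, -0.1848]
[-0.1, -0.6, -0.1] [0.0, -0.0001, -0.1848]
[0.0, -0.6, -0.1] [0.0, -0.0001, -0.1848]
[0.1, -0.6, -0.1] [0.0, -0.0001, -0.1848]
[0.2, -0.6, -0.1] [0.0, -0.0001, -0.1848]
[0.3, -0.5, -0.1] [0.0, -0.0001, -0.1848]
[0.4, -0.5, -0.1] [0.0, -0.0001, -0.1848]
[0.5, -0.4, -0.1] [0.0, -0.0001, -0.1848]
[0.6, -0.3, -0.1] [0.0, -0.0001, -0.1848]
[0.6, -0.2, -0.1] [0.0, -0.0001, -0.1848]
```

>>> arm_command:
  moves: [1, 0, 0, 0, 0, 0, -0.185, 1, 0, 0, 0, 0, 0, -0.185, 1, 0, 0, 0, 0, 0, -0.185, 1, 0, 0, 0, 0, 0, -0.185, 1, 0, 0, 0, 0, 0, -0.185, 1, 0, 0, 0, 0, 0, -0.185, 1, 0, 0, 0, 0, 0, -0.185, 1, 0, 0, 0, 0, 0, -0.185]

```text
clock: 14.72
tcp_pos: [0.5057, -0.0242, 0.122]
orientation: [-0.0, 0.1, 0.995, 0.0]
wrist_force: [0.3, -0.2, 0.9]
finger_gap: 0.0853
grip_force: 0.0
```

>>> arm_command:
  moves: [1, 0, 0, 0, 0, 0, -0.185, 1, 0, 0, 0, 0, 0, -0.185, 1, 0, 0, 0, 0, 0, -0.185, 1, 0, 0, 0, 0, 0, -0.185, 1, 0, 0, 0, 0, 0, -0.185, 1, 0, 0, 0, 0, 0, -0.185, 1, 0, 0, 0, 0, 0, -0.185, 1, 0, 0, 0, 0, 0, -0.185]

```text
clock: 15.72
tcp_pos: [0.5057, -0.0242, 0.122]
orientation: [-0.0, -0.597, 0.802, 0.0]
wrist_force: [-0.7, -0.4, -0.2]
finger_gap: 0.0853
grip_force: 0.0
```

>>> arm_command:
  moves: [1, 6, 0, 0, 0, 0, -0.1816, 1, 0, 0, 20, 0, 0, 0, 1, 0, 0, 20, 0, 0, 0, 1, 0, 0, 0, 0, 0, 0]

```text
clock: 16.23
tcp_pos: [0.5027, -0.0298, 0.0808]
orientation: [-0.001, -0.665, 0.747, 0.002]
wrist_force: [-0.3, 0.3, -0.7]
finger_gap: 0.0853
grip_force: 0.0
```

Run:
```python
from plan import *
plan([(12.5,-62,31,-90,4)])
```

```text
now station mm [  9.9 -60.2  80.8] yaw -89.95 tilt [-0.0039  0.0009] F [-0.3  0.3 -0.7] gap 0.08532316161939374 t 16.225
[0.5, -0.7, 12.4] [0.001, 0.0001, 0.0002]
[0.5, -0.7, 12.4] [0.001, 0.0001, 0.0002]
[0.5, -0.7, 12.4] [0.001, 0.0001, 0.0002]
[0.5, -0.7, 12.4] [0.001, 0.0001, 0.0002]
```

>>> arm_command:
  moves: [1, 0, -2, 15, 0, 0, 0, 1, 0, 0, 15, 0, 0, 0, 1, 0, 0, 12, 0, 0, 0, 1, 0, 0, 8, 0, 0, 0, 1, 0, 0, 0, 0, 0, 0]

```text
clock: 16.85
tcp_pos: [0.5061, -0.031, 0.0315]
orientation: [-0.0, -0.664, 0.747, 0.001]
wrist_force: [0.5, 0.4, 0.3]
finger_gap: 0.0853
grip_force: 0.0
```

Run:
```python
from plan import *
plan([(12.2,-62,31,-90,1)])
```

```text
now station mm [ 13.5 -60.9  31.5] yaw -90.01 tilt [-0.0015  0.0002] F [0.5 0.4 0.3] gap 0.08534462306008136 t 16.85
[1.1, 1.3, 0.5] [0.0015, 0.0001, -0.0001]
```

>>> arm_command:
  moves: [-1, 0, 0, 0, 0, 0, 0, -1, 0, 0, 0, 0, 0, 0, -1, 0, 0, 0, 0, 0, 0, -1, 0, 0, 0, 0, 0, 0, -1, 0, 0, 0, 0, 0, 0, -1, 0, 0, 0, 0, 0, 0]
  newtons: 20

```text
clock: 17.6
tcp_pos: [0.5037, -0.0307, 0.0324]
orientation: [-0.002, -0.664, 0.747, 0.002]
wrist_force: [-7.8, -0.3, 7.5]
finger_gap: 0.0396
grip_force: 22.5
```

Run:
```python
from plan import *
plan([])
```

```text
now station mm [ 11.  -60.9  32.4] yaw -90.0 tilt [-0.0051  0.0002] F [-7.8 -0.3  7.5] gap 0.03955869542752985 t 17.6
```

>>> arm_command:
  moves: [-1, -3, 0.5, -1, 0, 0, 0, -1, -8, 0, 0, 0, 0, 0, -1, -10, 0, 0, 0, 0, 0, -1, -10, 0, 0, 0, 0, 0, -1, -10, 0, 0, 0, 0, 0, -1, -10, 0, 0, 0, 0, 0, -1, -10, 0, 0, 0, 0, 0, -1, -10, 0, 0, 0, 0, 0]

```text
clock: 18.6
tcp_pos: [0.512, 0.0391, 0.0325]
orientation: [-0.002, -0.664, 0.748, 0.001]
wrist_force: [-4.0, -4.4, -1.8]
finger_gap: 0.0393
grip_force: 21.5
```

>>> arm_command:
  moves: [-1, -10, 0, 0, 0, 0, 0, -1, -8, 0, 0, 0, 0, 0, -1, -5, 0, 0, 0, 0, 0, -1, -3, 0, 0, 0, 0, 0, -1, 0, 0, 0, 0, 0, 0, -1, 0, 0, 0, 0, 0, 0]

```text
clock: 19.35
tcp_pos: [0.5151, 0.0651, 0.0324]
orientation: [-0.002, -0.664, 0.747, 0.001]
wrist_force: [-4.1, -1.6, -2.1]
finger_gap: 0.0395
grip_force: 21.5
```

Run:
```python
from plan import *
plan([])
im,d,K=cam("top")
h=im.astype(int); red=(h[...,2]>150)&(h[...,1]<110)&(h[...,0]<110)
n,l,st,c=cv2.connectedComponentsWithStats(red.astype(np.uint8))
for i in range(1,n):
    if st[i,4]>3: print(c[i],st[i,4],np.round(S(atz(c[i],K,.051))*1000,1))
a=cv2.resize(im[190:320,150:330],None,fx=4,fy=4)
im,d,K=cam("scene"); b=cv2.resize(im[120:230,270:390],None,fx=4,fy=4,interpolation=cv2.INTER_CUBIC)
b=cv2.copyMakeBorder(b,0,max(0,a.shape[0]-b.shape[0]),0,0,0)[:a.shape[0]]
cv2.imwrite("pics/m5.png",cv2.resize(np.hstack([b,a[:, :310]]),None,fx=1,fy=1))
```

```text
now station mm [11.1 35.5 32.4] yaw -90.01 tilt [-0.0047 -0.0007] F [-4.1 -1.6 -2.1] gap 0.03953316825916066 t 19.35
[265.04320988 165.44444444] 162 [190.8  90.6  51. ]
[416.5 300. ] 4 [ -33.2 -238.4   51. ]
[424.5 301. ] 4 [ -33.2 -254.4   51. ]
[432.5 302. ] 4 [ -33.3 -270.3   51. ]
```

View pics/m5.png

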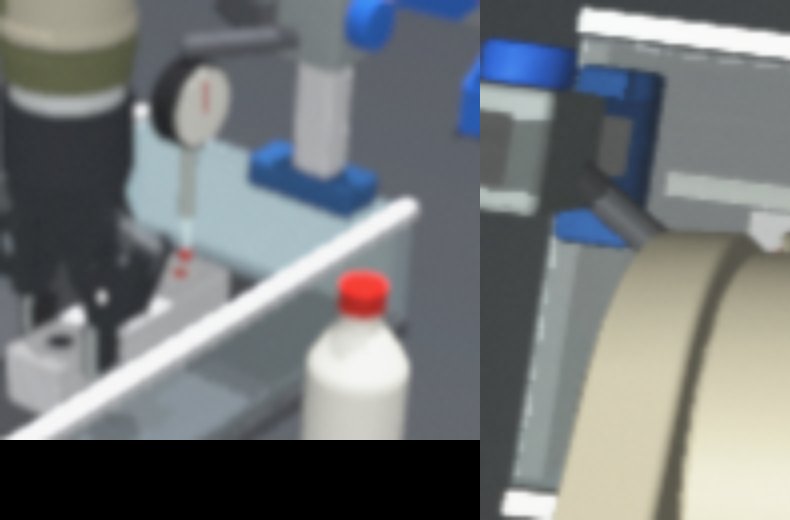

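The scene crop shows the red stylus ball at about (184,256) with the red mark just below it at about (180,272). Next I measure both.

Run:
```python
from plan import *
np.set_printoptions(precision=1,suppress=True)
im,d,K=cam("scene")
sub=im[176:196,306:326].astype(float); w=np.clip(sub[...,2]-(sub[...,0]+sub[...,1])/2-15,0,None)
print(w.astype(int))
f=K[0]
for n,a,b in(("ball",176,187),("mark",187,196)):
    ww=w[a-176:b-176]; vs,us=np.mgrid[a:b,306:326]; c=((ww*us).sum()/ww.sum(),(ww*vs).sum()/ww.sum()); print(n,c)
    for z in(.051,.058,.060,.062): print(z,S(atz(c,K,z))*1000)
    if n=="ball":
        r,e=ray(c,K); q,q2=S(e),S(e+r)
        for x in(.0105,.012): print("x=",x,(q+(q2-q)*(x-q[0])/(q2[0]-q[0]))*1000)
```

```text
[[ 0  0  0  0  0  0  0  0  0  0  0  0  0  0  0  0  0  0  0  0]
 [ 0  0  0  0  0  0  0  0  0  0  0  0  0  0  0  0  0  0  0  0]
 [ 0  0  0  0  0  0  0  0  0  0  0  0  0  0  0  0  0  0  0  0]
 [ 0  0  0  0  0  0  0  0  0  0  0  0  0  0  0  0  0  0  0  0]
 [ 0  0  0  0  0  0  0  0  0  0  0  0  0  0  0  0  0  0  0  0]
 [ 0  0  0  0  0  0  0  0  0  0  0  0  0  0  0  0  0  0  0  0]
 [ 0  0  0  0  0  0  0  0  3 20 24 12  0  0  0  0  0  0  0  0]
 [ 0  0  0  0  0  0  0  0 17 51 60 38  3  0  0  0  0  0  0  0]
 [ 0  0  0  0  0  0  0  0 10 41 54 32  0  0  0  0  0  0  0  0]
 [ 0  0  0  0  0  0  0  0  0 15 20  8  0  0  0  0  0  0  0  0]
 [ 0  0  0  0  0  0  0  0  4  8  4  0  0  0  0  0  0  0  0  0]
 [ 0  0  0  0  0  0  0  9 24 25 12  0  0  0  0  0  0  0  0  0]
 [ 0  0  0  0  0  0  0 15 34 35 18  0  0  0  0  0  0  0  0  0]
 [ 0  0  0  0  0  0  0  2 12 14  5  0  0  0  0  0  0  0  0  0]
 [ 0  0  0  0  0  0  0  0  0  0  0  0  0  0  0  0  0  0  0  0]
 [ 0  0  0  0  0  0  0  0  0  0  0  0  0  0  0  0  0  0  0  0]
 [ 0  0  0  0  0  0  0  0  0  0  0  0  0  0  0  0  0  0  0  0]
 [ 0  0  0  0  0  0  0  0  0  0  0  0  0  0  0  0  0  0  0  0]
 [ 0  0  0  0  0  0  0  0  0  0  0  0  0  0  0  0  0  0  0  0]
 [ 0  0  0  0  0  0  0  0  0  0  0  0  0  0  0  0  0  0  0  0]]
ball (np.float64(315.7456242707118), np.float64(183.5064177362894))
0.051 [ -1.8 156.2  51. ]
0.058 [  6.4 146.1  58. ]
0.06 [  8.7 143.2  60. ]
0.062 [ 11.1 140.3  62. ]
x= 0.0105 [ 10.5 141.   61.5]
x= 0.012 [ 12.  139.1  62.8]
mark (np.float64(314.5769230769231), np.float64(187.82451923076923))
0.051 [ 10.5 136.7  51. ]
0.058 [ 18.5 126.8  58. ]
0.06 [ 20.8 123.9  60. ]
0.062 [ 23.1 121.1  62. ]
```

>>> arm_command:
  moves: [-1, -2, 0, 0, 0, 0, 0, -1, -1.5, 0, 0, 0, 0, 0, -1, -1, 0, 0, 0, 0, 0, -1, 0, 0, 0, 0, 0, 0]

```text
clock: 20.0
tcp_pos: [0.5155, 0.0691, 0.0324]
orientation: [-0.002, -0.664, 0.748, 0.001]
wrist_force: [-4.5, -3.9, -1.6]
finger_gap: 0.0396
grip_force: 21.5
```

>>> arm_command:
  moves: [0.3, 0, 0, 0, 0, 0, 0, 1, 0, 0, 0, 0, 0, 0, 1, 0, 0, 0, 0, 0, 0, 1, 0, 0, 0, 0, 0, 0, 1, 0, 0, 0, 0, 0, 0]

```text
clock: 20.62
tcp_pos: [0.5183, 0.0699, 0.0334]
orientation: [0.0, -0.664, 0.747, -0.0]
wrist_force: [-0.4, -0.3, 0.5]
finger_gap: 0.0858
grip_force: 0.0
```

```bash
cat > meas.py <<'E'
from plan import *
np.set_printoptions(precision=1,suppress=True)
plan([])
def cen(w,u0,v0):
    vs,us=np.mgrid[0:w.shape[0],0:w.shape[1]]; return ((w*us).sum()/w.sum()+u0,(w*vs).sum()/w.sum()+v0)
im,d,K=cam("scene")
sub=im[180:196,306:326].astype(float); w=np.clip(sub[...,2]-(sub[...,0]+sub[...,1])/2-15,0,None)
rs=w.sum(1); print(rs.astype(int)); k=3+int(np.argmin(rs[3:8])); print("split",k)
b,m=cen(w[:k],306,180),cen(w[k:],306,180); print(b,m)
r,e=ray(b,K); q,q2=S(e),S(e+r); M=S(atz(m,K,.051))
print("mark",M*1000,"ball",(q+(q2-q)*(M[0]-q[0])/(q2[0]-q[0]))*1000)
E
python3 meas.py
```

```text
now station mm [13.7 40.6 33.4] yaw -90.0 tilt [0. 0.] F [-0.4 -0.3  0.5] gap 0.08576661245919047 t 20.625
[ 0  0  4 34 27  2  0  0  0  0  0  0  0  0  0  0]
split 6
(np.float64(316.61764705882354), np.float64(183.41176470588235)) (np.float64(nan), np.float64(nan))
mark [nan nan nan] ball [nan nan nan]meas.py:5: RuntimeWarning: invalid value encountered in scalar divide
  vs,us=np.mgrid[0:w.shape[0],0:w.shape[1]]; return ((w*us).sum()/w.sum()+u0,(w*vs).sum()/w.sum()+v0)
```

>>> arm_command:
  moves: [1, 0, 0, -25, 0, 0, 0, 1, 0, 0, -40, 0, 0, 0, 1, 30, 0, -40, 0, 0, 0, 1, 50, 0, 0, 0, 0, 0, 1, 50, 0, 0, 0, 0, 0, 1, 0, 0, 0, 0, 0, 0]

```text
clock: 21.42
tcp_pos: [0.5028, -0.0621, 0.1385]
orientation: [0.0, -0.663, 0.749, -0.0]
wrist_force: [0.1, -0.2, -0.6]
finger_gap: 0.0857
grip_force: 0.0
```

```bash
python3 meas.py; python3 -c "
from plan import *
im,d,K=cam('wrist'); cv2.imwrite('pics/w6.png',im)"
```

```text
now station mm [ 13.8 -92.2 138.5] yaw -90.29 tilt [ 0. -0.] F [ 0.1 -0.2 -0.6] gap 0.08573451485280183 t 21.425
[  0   0  62 170 143  69  73 102  43   0   0   0   0   0   0   0]
split 5
(np.float64(315.77127659574467), np.float64(183.21409574468086)) (np.float64(315.69565217391306), np.float64(181.41739130434783))
mark [ -9.  164.9  51. ] ball [ -9.  165.4  45.6]
```

View pics/w6.png

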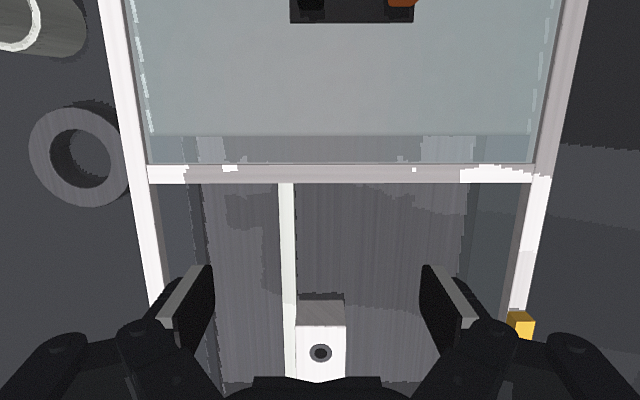

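```bash
cat > m2.py <<'E'
from plan import *
from scipy.optimize import least_squares
np.set_printoptions(precision=2,suppress=True)
I=0
for i in range(5):
    im,d,K=cam("scene"); I=I+im.astype(float)/5
sub=I[178:194,308:324]; w=np.clip(sub[...,2]-(sub[...,0]+sub[...,1])/2-10,0,None)
print(w[2:12].astype(int))
vs,us=np.mgrid[178:194,308:324]
g=lambda p,a:p[0]*np.exp(-((us-p[1])/a[0])**2/2-((vs-p[2])/a[1])**2/2)
s=least_squares(lambda p:(g(p[:3],p[6:8])+g(p[3:6],p[8:10])-w).ravel(),[70,315.8,183.2,40,315.7,187,1.2,1.1,1.4,1]).x
print(s, "resid",np.abs(g(s[:3],s[6:8])+g(s[3:6],s[8:10])-w).max())
m=S(atz(s[4:6],K,.051)); r,e=ray(s[1:3],K); q,q2=S(e),S(e+r)
for x in(m[0],.0119): print("mark",m*1000,"ball at x",(q+(q2-q)*(x-q[0])/(q2[0]-q[0]))*1000)
im,d,K2=cam("top"); print("mark should be in top at",proj(W(np.array([.0119,.142,.051])),K2),"fence",proj(W(np.array([.0319,.1,.025])),K2))
a=cv2.resize(im[215:285,150:270],None,fx=6,fy=6,interpolation=cv2.INTER_CUBIC); cv2.imwrite("pics/top7.png",a)
E
python3 m2.py
```

```text
[[ 0  0  0  0  0  0  0  0  0  0  0  0  0  0  0  0]
 [ 0  0  0  0  0  0  0  0  0  0  0  0  0  0  0  0]
 [ 0  0  0  0  0  0  7 25 29 18  0  0  0  0  0  0]
 [ 0  0  0  0  0  0 22 56 66 42  6  0  0  0  0  0]
 [ 0  0  0  0  0  0 15 48 61 38  4  0  0  0  0  0]
 [ 0  0  0  0  0  0  6 27 36 21  0  0  0  0  0  0]
 [ 0  0  0  0  0  0 12 28 32 19  0  0  0  0  0  0]
 [ 0  0  0  0  0  0 20 36 39 25  5  0  0  0  0  0]
 [ 0  0  0  0  0  0  9 19 20 14  1  0  0  0  0  0]
 [ 0  0  0  0  0  0  0  0  0  0  0  0  0  0  0  0]]
[ 75.68 315.8  183.42  43.74 315.67 186.82   1.09   1.05   1.19   0.99] resid 5.302730743586842
mark [  9.24 142.52  51.  ] ball at x [  9.24 142.73  60.59]
mark [  9.24 142.52  51.  ] ball at x [ 11.9  139.43  62.87]
mark should be in top at [225.96 252.6 ] fence [250.96 244.33]
```

View pics/top7.png

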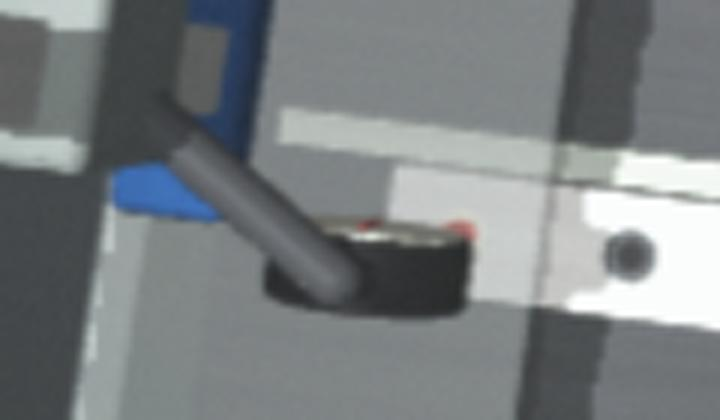

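Top view: the block lies along the fence with its mark at about (461,231), just peeping out from behind the dial. The scene fit puts the mark within about 0.5 mm of the tip. I'll give it one gentle nudge against the fence to make sure it is flush.

>>> arm_command:
  moves: [-1, -50, 25, 0, 0, 0, 0, -1, -50, 25, 0, 0, 0, 0, -1, -40, 0, 0, 0, 0, 0, -1, -17, 0, 0, 0, 0, 0.005, -1, 0, 0, 40, 0, 0, 0, -1, 0, 0, 30, 0, 0, 0, -1, 0, 0, 0, 0, 0, 0]

```text
clock: 22.7
tcp_pos: [0.4693, 0.1031, 0.0663]
orientation: [-0.002, -0.663, 0.749, 0.002]
wrist_force: [-0.6, 0.5, -0.4]
finger_gap: -0.0001
grip_force: 0.0
```

Run:
```python
from plan import *
plan([])
```

```text
now station mm [-38.9  67.9  66.3] yaw -90.21 tilt [-0.0051 -0.0003] F [-0.6  0.5 -0.4] gap -7.707180127088209e-05 t 22.7
```

>>> arm_command:
  moves: [-1, 2, 0, 15, 0, 0, 0, -1, 0, 0, 12, 0, 0, 0, -1, 0, 0, 7, 0, 0, 0, -1, 0, -5, 0, 0, 0, 0, -1, 0, -4, 0, 0, 0, 0, -1, 0, -3, 0, 0, 0, 0, -1, 0, -1, 0, 0, 0, 0, -1, 0, 0, 0, 0, 0, 0]

```text
clock: 23.7
tcp_pos: [0.4844, 0.0989, 0.0343]
orientation: [0.0, -0.662, 0.749, -0.0]
wrist_force: [0.8, -0.4, 0.4]
finger_gap: 0.0003
grip_force: 0.0
```

Run:
```python
from plan import *
plan([])
```

```text
now station mm [-23.3  65.5  34.3] yaw -90.29 tilt [ 0.0001 -0.0001] F [ 0.8 -0.4  0.4] gap 0.0003198142061458632 t 23.7
```

>>> arm_command:
  moves: [-1, 0, -1, 0, 0, 0, 0, -1, 0, -1, 0, 0, 0, 0, -1, 0, 0, 0, 0, 0, 0]

```text
clock: 24.08
tcp_pos: [0.4853, 0.0988, 0.0341]
orientation: [-0.001, -0.663, 0.749, 0.001]
wrist_force: [-4.1, 0.2, 2.7]
finger_gap: -0.0002
grip_force: 2.0
```

>>> arm_command:
  moves: [-1, 0, -1, 0, 0, 0, 0, -1, 0, 0, 0, 0, 0, 0]

```text
clock: 24.32
tcp_pos: [0.4853, 0.0987, 0.034]
orientation: [-0.001, -0.663, 0.749, 0.001]
wrist_force: [-7.0, 1.1, 4.4]
finger_gap: 0.0002
grip_force: 3.4
```

Run:
```python
from plan import *
plan([])
```

```text
now station mm [-22.5  65.4  34. ] yaw -90.27 tilt [-0.0035  0.0002] F [-7.   1.1  4.4] gap 0.00020313527819012533 t 24.325
```

>>> arm_command:
  moves: [-1, 0, 6, 0, 0, 0, 0, -1, 0, 6, -2, 0, 0, 0, -1, 0, 0, -40, 0, 0, 0, -1, 0, 0, -55, 0, 0, 0, 1, 10, 0, -55, 0, 0, 0, 1, 55, -10, -45, 0, 0, 0, 1, 60, -12, 0, 0, 0, 0, 1, 60, -10, 0, 0, 0, 0]

```text
clock: 25.32
tcp_pos: [0.4849, -0.0821, 0.2268]
orientation: [0.001, -0.663, 0.749, -0.002]
wrist_force: [1.1, -0.6, -0.1]
finger_gap: 0.0722
grip_force: 0.0
```

>>> arm_command:
  moves: [1, 60, 0, 0, 0, 0, 0, 1, 55, 0, 0, 0, 0, 0.005, 1, 0, 0, 0, 0, 0, 0]
  newtons: 40

```text
clock: 25.7
tcp_pos: [0.4698, -0.1982, 0.2255]
orientation: [-0.0, -0.658, 0.753, -0.001]
wrist_force: [-0.9, 0.7, -0.0]
finger_gap: 0.0854
grip_force: 0.0
```

```bash
python3 - <<'E'
from plan import *
plan([(0,-238.5,109,-90,5)])
E
python3 m2.py | sed -n '/resid/,$p'
python3 - <<'E'
from plan import *
np.set_printoptions(precision=1,suppress=True)
im,d,K=cam("wrist")
f,cx,cy,T=K; ys,xs=np.mgrid[0:400,0:640]
P=np.stack([(xs-cx)/f*d,(ys-cy)/f*d,d],-1)@T[:3,:3].T+T[:3,3]
reg=(P[...,2]>.13)&(P[...,2]<.145)&(d>0)
h=im.astype(int); org=reg&(h[...,2]>h[...,0]+60); blk=reg&~org&(h.max(2)<90)
for k in(org,blk):
    Q=np.array([S(p) for p in P[k]])*1000; print(len(Q),np.percentile(Q,[3,50,97],axis=0) if len(Q) else "")
E
```

```text
now station mm [  -3.1 -231.3  225.5] yaw -90.92 tilt [ 0.0009 -0.0014] F [-0.9  0.7 -0. ] gap 0.08541780666765264 t 25.7
[1.4, -0.6, 23.3] [-0.0002, -0.0003, -0.0032]
[1.4, -0.6, 23.3] [-0.0002, -0.0003, -0.0032]
[1.4, -0.6, 23.3] [-0.0002, -0.0003, -0.0032]
[1.4, -0.6, 23.3] [-0.0002, -0.0003, -0.0032]
[1.4, -0.6, 23.3] [-0.0002, -0.0003, -0.0032]
[ 74.76 315.8  183.42  43.37 315.67 186.81   1.1    1.05   1.19   0.99] resid 5.175874266651424
mark [  9.21 142.54  51.  ] ball at x [  9.21 142.78  60.57]
mark [  9.21 142.54  51.  ] ball at x [ 11.9  139.43  62.88]
mark should be in top at [225.96 252.6 ] fence [250.96 244.33]
1825 [[ -29.2 -270.9  134.7]
 [ -23.4 -240.3  139. ]
 [ -17.8 -205.4  140.3]]
1805 [[  10.3 -270.7  135. ]
 [  15.8 -240.2  139. ]
 [  21.5 -205.8  140.3]]
```

>>> arm_command:
  moves: [1, 3.5, -1.5, 30, 0, 0, -0.008, 1, 3.5, -1.5, 30, 0, 0, -0.008, 1, 0, 0, 30, 0, 0, 0, 1, 0, 0, 17, 0, 0, 0, 1, 0, 0, 8, 0, 0, 0, 1, 0, 0, 0, 0, 0, 0]

```text
clock: 26.8
tcp_pos: [0.4722, -0.2011, 0.1104]
orientation: [-0.0, -0.667, 0.745, 0.0]
wrist_force: [-0.4, -0.0, 0.4]
finger_gap: 0.0851
grip_force: 0.0
```

Run:
```python
from plan import *
plan([])
```

```text
now station mm [  -0.3 -233.9  110.4] yaw -89.6 tilt [-0.0004  0.0002] F [-0.4 -0.   0.4] gap 0.08507298119553111 t 26.8
```

>>> arm_command:
  moves: [-1, 0, 0, 0, 0, 0, 0.007, -1, 0, 0, 0, 0, 0, 0, -1, 0, 0, 0, 0, 0, 0, -1, 0, 0, 0, 0, 0, 0, -1, 0, 0, 0, 0, 0, 0, -1, 0, 0, -1, 0, 0, 0]

```text
clock: 27.55
tcp_pos: [0.4736, -0.2019, 0.1122]
orientation: [0.001, -0.664, 0.748, -0.001]
wrist_force: [7.0, 0.7, -6.6]
finger_gap: 0.0409
grip_force: 41.9
```

>>> arm_command:
  moves: [-1, -5, 0, -1, 0, 0, 0, -1, -15, 0, 0, 0, 0, 0, -1, -28, 0, 0, 0, 0, 0, -1, -30, 0, 0, 0, 0, 0, -1, -30, 0, 0, 0, 0, 0, -1, -30, 0, 0, 0, 0, 0, -1, -28, 0, 0, 0, 0, 0, -1, -22, 0, 0, 0, 0, 0]

```text
clock: 28.55
tcp_pos: [0.4956, -0.0153, 0.1122]
orientation: [-0.0, -0.664, 0.748, -0.001]
wrist_force: [8.5, -4.7, -7.7]
finger_gap: 0.0409
grip_force: 42.8
```

Run:
```python
from plan import *
plan([])
```

```text
now station mm [  1.2 -46.5 112.2] yaw -90.08 tilt [ 0.0016 -0.0022] F [ 8.5 -4.7 -7.7] gap 0.040906059484146357 t 28.55
```

>>> arm_command:
  moves: [-1, -12, 0, 0, 0, 0, 0, -1, -8, 0, 0, 0, 0, 0, -1, -5, 0, 0, 0, 0, 0, -1, -3, 0, 0, 0, 0, 0, -1, -2, 0, 0, 0, 0, 0, -1, -1, 0, 0, 0, 0, 0, -1, 0, 0, 0, 0, 0, 0]

```text
clock: 29.42
tcp_pos: [0.4992, 0.0149, 0.1122]
orientation: [0.0, -0.664, 0.748, -0.001]
wrist_force: [6.1, -2.1, -7.0]
finger_gap: 0.0409
grip_force: 42.6
```

>>> arm_command:
  moves: [-1, -2, 0, 0, 0, 0, 0, -1, -1, 0, 0, 0, 0, 0, -1, 0, 0, 0, 0, 0, 0]

```text
clock: 29.8
tcp_pos: [0.4994, 0.0166, 0.1122]
orientation: [-0.001, -0.663, 0.748, -0.002]
wrist_force: [5.3, -8.0, -6.0]
finger_gap: 0.0409
grip_force: 42.4
```

Run:
```python
from plan import *
plan([])
```

```text
now station mm [  1.2 -14.5 112.2] yaw -90.15 tilt [ 0.001  -0.0041] F [ 5.3 -8.  -6. ] gap 0.04090655758019029 t 29.8
```

Travelled 220.4 mm. One more firm press to reach the stop, then release.

>>> arm_command:
  moves: [-1, -2, 0, 0, 0, 0, 0, -1, -1, 0, 0, 0, 0, 0, -1, 0, 0, 0, 0, 0, 0]

```text
clock: 30.18
tcp_pos: [0.4995, 0.0167, 0.1123]
orientation: [-0.003, -0.663, 0.749, -0.004]
wrist_force: [3.6, -18.6, -7.0]
finger_gap: 0.0411
grip_force: 41.6
```

>>> arm_command:
  moves: [0, 0, 0, 0, 0, 0, 0, 1, 0, 0, 0, 0, 0, 0, 1, 0, 0, 0, 0, 0, 0, 1, 0, 0, 0, 0, 0, 0, 1, 0, 0, 0, 0, 0, 0]

```text
clock: 30.8
tcp_pos: [0.4994, 0.0218, 0.1129]
orientation: [0.0, -0.664, 0.748, -0.0]
wrist_force: [0.9, -0.7, 0.7]
finger_gap: 0.0855
grip_force: 0.0
```

>>> arm_command:
  moves: [1, 0, 0, -25, 0, 0, 0, 1, 0, 0, -30, 0, 0, 0, 1, 0, 0, -30, 0, 0, 0, 1, 0, 0, -35, 0, 0, 0, 1, 0, 0, 0, 0, 0, 0]

```text
clock: 31.42
tcp_pos: [0.5008, 0.0216, 0.2356]
orientation: [0.002, -0.664, 0.748, -0.002]
wrist_force: [-0.3, -0.0, 0.5]
finger_gap: 0.0849
grip_force: 0.0
```

```bash
python3 - <<'E'
from plan import *
np.set_printoptions(precision=1,suppress=True)
plan([])
im,d,K=cam("wrist")
f,cx,cy,T=K; ys,xs=np.mgrid[0:400,0:640]
P=np.stack([(xs-cx)/f*d,(ys-cy)/f*d,d],-1)@T[:3,:3].T+T[:3,3]
reg=(P[...,2]>.13)&(P[...,2]<.145)&(d>0)
h=im.astype(int); org=reg&(h[...,2]>h[...,0]+60); blk=reg&~org&(h.max(2)<90)
for k in(org,blk):
    Q=np.array([S(p) for p in P[k]])*1000; print(len(Q),np.percentile(Q,[3,50,97],axis=0) if len(Q) else "")
E
python3 m2.py | sed -n '/resid/,$p'
```

```text
now station mm [  2.   -9.3 235.6] yaw -90.04 tilt [ 0. -0.] F [-0.3 -0.   0.5] gap 0.0849025305200138 t 31.425
2048 [[-29.  -50.4 130.1]
 [-22.  -12.9 138.7]
 [187.7  88.5 140.2]]
1640 [[ 10.3 -50.9 135.2]
 [ 16.  -20.8 139. ]
 [ 21.7  13.9 140.3]]
[ -1.9  313.74 187.    13.7  315.65 187.03  -0.24  -0.19   0.73   0.17] resid 0.07949381220485979
mark [  9.89 141.66  51.  ] ball at x [  9.89 134.03  54.21]
mark [  9.89 141.66  51.  ] ball at x [ 11.9  131.56  55.95]
mark should be in top at [225.96 252.6 ] fence [250.96 244.33]
```

>>> arm_command:
  moves: [1, 50, 0, -10, 0, 0, 0, 1, 60, 0, 0, 0, 0, 0, 1, 60, 0, 0, 0, 0, 0, 1, 60, 0, 0, 0, 0, 0, 1, 0, 0, 0, 0, 0, 0]

```text
clock: 32.4
tcp_pos: [0.4708, -0.2105, 0.2415]
orientation: [-0.0, -0.662, 0.75, 0.0]
wrist_force: [-0.1, -0.1, 0.7]
finger_gap: 0.0851
grip_force: 0.0
```

```bash
python3 m2.py
python3 - <<'E'
from plan import *
np.set_printoptions(precision=1,suppress=True)
a=cv2.imread("pics/top0.png"); b,d,K=cam("top")
cv2.imwrite("pics/end.png",b)
def cm(im,f):
    h=im.astype(int); m=f(h).astype(np.uint8); m[:230]=0; m[360:]=0; m[:,:270]=0; m[:,345:]=0
    ys,xs=np.nonzero(m); return xs.mean(),ys.mean(),len(xs),xs.min(),xs.max(),ys.min(),ys.max()
for n,f in(("orange",lambda h:(h[...,2]-h[...,0]>100)&(h[...,1]<150)),("yellow",lambda h:(h[...,2]-h[...,0]>100)&(h[...,1]>=150))):
    print(n,np.array(cm(a,f)),np.array(cm(b,f)))
for l in("spindle","oil","ring_gauge"): print(l,[np.array(r["point"]) for r in recognise("top",l)[:1]])
E
```

```text
[[ 0  0  0  0  0  0  0  0  0  0  0  0  0  0  0  0]
 [ 0  0  0  0  0  0  0  0  0  0  0  0  0  0  0  0]
 [ 0  0  0  0  0  0  0  0  0  0  0  0  0  0  0  0]
 [ 0  0  0  0  0  0  0  0  0  0  0  0  0  0  0  0]
 [ 0  0  0  0  0  0  0  0  0  0  0  0  0  0  0  0]
 [ 0  0  0  0  0  0  0  0  0  0  0  0  0  0  0  0]
 [ 0  0  0  0  0  0  0  0  0  0  0  0  0  0  0  0]
 [ 0  0  0  0  0  0  0  9 11  2  0  0  0  0  0  0]
 [ 0  0  0  0  0  0  0  0  0  0  0  0  0  0  0  0]
 [ 0  0  0  0  0  0  0  0  0  0  0  0  0  0  0  0]]
[-25.73 183.06 660.87  13.96 315.64 187.     9.38 112.75   0.67   0.2 ] resid 0.7055844551464079
mark [  9.8  141.73  51.  ] ball at x [    9.8   -488.58 -1425.85]
mark [  9.8  141.73  51.  ] ball at x [   11.9   -489.05 -1419.  ]
mark should be in top at [225.96 252.6 ] fence [250.96 244.33]
orange [306.5 289.7  72.  286.  325.  284.  330. ] [307.6 288.5  57.  286.  325.  284.  295. ]
yellow [303.2 304.  311.  286.  324.  285.  338. ] [303.2 303.4 328.  286.  325.  285.  338. ]
spindle [array([417. , 178.7])]
oil [array([266.1, 171.3])]
ring_gauge [array([373.3, 178.6])]
```

```bash
python3 -c "
from workcell import *
print(hand_in())"
```

```text
the job is handed in; nothing more can be done
None
```

The job is handed in at about 33 s: guard slid back to its stop and its paddle sprung out as at the start, block flush on the fence, and mark within about 1 mm of the tip just before the guard was shut (it then hid both). On the way to the block the gripper touched the front rail once, reading about 29 N, under the 40 N limit.

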